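Find the blind hole and hold the spacer hole-up

TASK

Two plain square aluminium spacers of the same size lie on their sides on the bench; one has a blind hole in one of its ends, the other is solid. Pick up the one with the hole, turn it so that the hole faces straight up, ready for a spring to be dropped in, and finish while still holding it steady in the gripper, about 20 cm or more above the bench and touching nothing else. The solid spacer may be handled if need be, but leave the screwdriver, thumb nut, wrench and bottle where they are.

Things in the scene. Friction and masses are not known exactly. Their poses are not given: they have to be found in the camera images.
- spacer: the drilled spacer: bare aluminium square bar 36 x 36 mm, 60 mm long, about 0.2 kg, lying on its side at any heading. Origin at its middle, 18 mm over the bench. Its x axis runs along its length and points out of the end with the hole: a blind hole 21 mm across, 32 mm deep, central. The other end and all sides are plain: from above it looks like the blank.
- blank: the solid spacer: the same outside, 36 x 36 x 60 mm bare aluminium, about 0.2 kg, no hole in either end. Origin at its middle, x along its length. Lies on its side at any heading, 0.2 m or more from the other spacer; either may be the left one.
- driver: loose screwdriver with a black handle, 190 mm long, lying between the two spacers, about 30 mm high. Origin under its middle, x along it towards the blade. To be left alone.
- thumbnut: loose dark steel thumb nut, 32 mm across, 26 mm high, standing on the bench. Origin at the centre of its underside. To be left alone.
- wrench: loose steel wrench, 170 mm long, lying flat on the robot's left. Origin under its middle, x along it. To be left alone.
- bottle: loose green bottle, 64 mm across, 170 mm tall, standing on the left. Origin at the centre of its underside, z up. To be left alone.
Mind the look-alikes: they are no part of the job. What is shaped like the blank but turquoise or yellow is not meant. What is shaped like the spacer but turquoise is not meant.

How it is judged:
On the way:
1. the drilled spacer is picked up off the bench (height (world z) of spacer above 0.06 m and contact force between spacer and the fingers above 1 N), for 0.2 s.
At the end, for the whole second after the job is handed in: The drilled spacer is held in the fingers hole-up (length within 0.2 rad of vertical), its middle over 150 mm above the bench, still, touching neither the blank nor a bystander; screwdriver, thumb nut, wrench and bottle within 30 mm of their starts, bottle upright (angle between spacer's own x axis and vertical below 0.2 rad and height (world z) of spacer above 0.15 m and contact force between spacer and the fingers above 2 N and contact force between spacer and blank below 0.1 N and linear speed of spacer below 0.03 m/s and angular speed of spacer below 0.2 rad/s and contact force between spacer and driver below 0.1 N and contact force between spacer and thumbnut below 0.1 N and contact force between spacer and wrench below 0.1 N and contact force between spacer and bottle below 0.1 N); the arm keeps its last pose, push and grip.
It fails at once if the screwdriver is shifted by more than 30 mm (distance of driver from where it was at the start of the episode above 0.03 m).
It fails at once if the thumb nut is shifted by more than 30 mm (distance of thumbnut from where it was at the start of the episode above 0.03 m).
It fails at once if the wrench is shifted by more than 30 mm (distance of wrench from where it was at the start of the episode above 0.03 m).
It fails at once if the bottle is shifted by more than 30 mm (distance of bottle from where it was at the start of the episode above 0.03 m).
It fails at once if the bottle is tipped (angle between bottle's own z axis and vertical above 0.35 rad).
It also fails if it takes over 48 s, if anything falls off the work surface, if the arm or the gripper's body presses on something with over 40 N, if the wrist force passes 120 N, or if a joint passes its speed limit or range.

ROBOT

A 7-joint arm with a two-finger parallel gripper is mounted at the origin on the work surface. World frame = base frame: x ahead of the robot, y to its left, z up, the work surface at z = 0. Lengths are in m, angles in rad, forces in N, time in s.
With the tool pointing down it reaches from about 0.425 to 0.825 m from the base axis. Payload 3.6 kg.
Tool frame: the origin (TCP) lies where the fingers leave the gripper's body, on its centre line; the fingertips stand 73 mm ahead of it and the grasp point (between the pads) lies 54 mm ahead of it; z points along the fingers, y is the line along which they close (so a half turn about z gives the same grasp; the last joint's range is limited). The gripper opens to 85 mm and grips with 20 to 120 N. Pads are 22 mm wide; open, the fingers measure 114 mm over their backs; the gripper's body (76 mm by 85 mm) begins 54 mm behind the grasp point. The pads swing forward as they close: fully open they stand 13 mm farther back than shut.
Start: joints at [1.115, 0.615, -0.013, 1.423, 0.008, 1.103, -0.04], TCP at [0.271, -0.591, 0.304] pointing down, gripper open.
Joint ranges: [-3.12, 3.12], [-0.3, 2.06], [-1.34, 1.32], [0.26, 2.42], [-1.36, 4.5], [0.01, 1.98], [-2.84, 2.84]. Speed limits (rad/s): [2.79, 2.79, 3.14, 3.14, 3.14, 3.14, 3.14].

INTERFACE

Orientations are given as a unit quaternion [x, y, z, w].
In Python, from station import arm, snapshot, camera_info, ticket gives the robot as it stands. Calls block until the motion is done:
- arm.movep(position, orientation): joint-space move of the TCP to a pose.
- arm.line_to(position, velocity=0.15, ori=None): straight line of the TCP; ori=None keeps the orientation; velocity is the mean speed in m/s.
- arm.move_j(angles): joint-space move.
- arm.move_gripper(opening, effort=None): opening from 0.0 (shut) to 1.0 (fully open); effort is the grip in N (None keeps the last); returns when the fingers have stopped.
- arm.pause(seconds).
- arm.ik(position, orientation): joint angles nearest the present ones, or None.
- snapshot(name): name is "scene" or "top"; returns the picture (400x640x3 uint8, blue, green, red); there is no depth.
- camera_info(name): a dict with "fx", "fy", "cx", "cy" (pixels), "R" (3x3) and "t" (3): a world point X has camera coordinates R X + t. Camera axes: x right, y down, z forward; pixel columns grow to the right and rows downward; lengths in m; the calibration is good to about 2 mm. A picture is of the moment at which its call begins. camera_info takes no time and is no camera call.
A pose or a line that the arm cannot do raises arm.MotionError and nothing moves.
- ticket.finish_job(): hands the job in; it is judged then, once.
Readings, each from a call of its own:
- arm.read_time(): time.
- arm.read_joint_positions(): joint angles.
- arm.read_dq(): joint speeds.
- arm.read_effort(): joint torques, N m.
- arm.read_tool_pos(): TCP position.
- arm.read_eef_rot(): TCP orientation.
- arm.read_ft_force(): force on the tool from outside, world axes, zero at the start.
- arm.read_wrist_torque(): the same for the moment, N m.
- arm.read_opening(): opening from 0.0 (shut) to 1.0 (fully open).
- arm.read_finger_force(): force on a finger pad.
Only numpy, scipy, OpenCV 4.12 (cv2) and the standard library are available. Lean on these libraries where they do the work, as an engineer would, in place of code of your own. Each camera call takes 0.05 s, during which the arm holds its last target. There are 200 camera calls.

## Working session

There is one attempt and no reset: what is moved stays moved. The work goes in short steps, each a Python script; the robot and the scene stay as the last script left them, time stands still between calls to the robot, and variables do not carry over. Pictures are saved under pics/ and viewed, at most 10 in all, crops included, and the job is handed in when it is done.

```bash
mkdir -p pics
python3 - <<'E'
from station import arm,snapshot,camera_info
import cv2
for n in("scene","top"):
    cv2.imwrite(f"pics/{n}0.png",snapshot(n)); c=camera_info(n); print(n,c)
print(arm.read_eef_rot(),arm.read_time())
E
```

```text
scene {'fx': 397.9266636691279, 'fy': 397.9266636691279, 'cx': 322.19822394670706, 'cy': 198.65112273877983, 'R': array([[-0.14492232,  0.98935826,  0.01295182],
       [ 0.54103861,  0.09019806, -0.83614684],
       [-0.82841701, -0.1141689 , -0.54835273]]), 't': array([-0.00694225, -0.2469707 ,  1.34106783])}
top {'fx': 360.83288467590364, 'fy': 360.83288467590364, 'cx': 322.76545455591554, 'cy': 194.80817727549325, 'R': array([[ 9.45837281e-04, -9.99997625e-01,  1.96354833e-03],
       [-9.99999297e-01, -9.44430717e-04,  7.17141445e-04],
       [-7.15285307e-04, -1.96422525e-03, -9.99997815e-01]]), 't': array([0.08444567, 0.5307012 , 0.69774037])}
[ 9.76984998e-01  2.13304743e-01 -2.90085042e-04 -1.14754324e-03] 0.1
```

View pics/scene0.png

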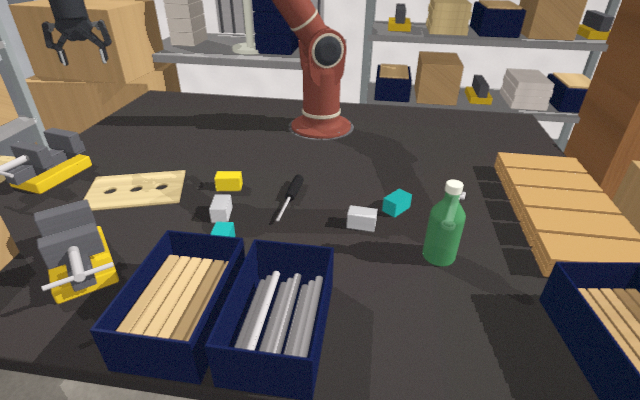

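View pics/top0.png

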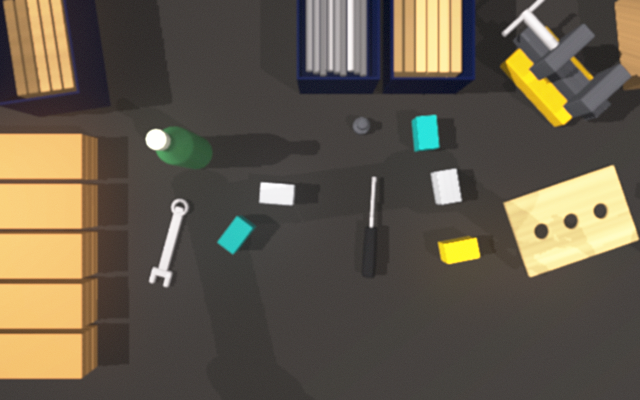

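Run:
```python
import cv2,numpy as np
s=cv2.imread("pics/scene0.png");t=cv2.imread("pics/top0.png")
f=lambda im,x,y:cv2.resize(im[y-28:y+28,x-38:x+38],(399,294),interpolation=cv2.INTER_CUBIC)
cv2.imwrite("pics/crop1.png",np.vstack([np.hstack([f(s,221,208),f(s,362,218)]),np.hstack([f(t,446,187),f(t,277,193)])]))
```

```text
(no output)
```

View pics/crop1.png

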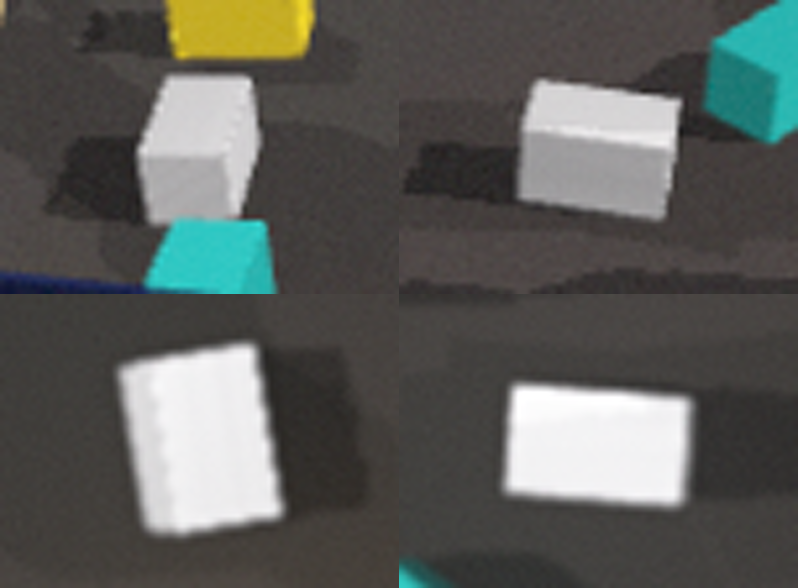

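The candidates are the bare-aluminium pieces at top (277,193) / scene (362,218), and top (446,187) / scene (221,208). The turquoise and yellow ones are look-alikes. The right piece shows a plain +x end and its other end is hidden. Neither end of the left piece can be seen. The left one is therefore more likely to be drilled, and I'll confirm that by lifting it and looking at its ends.

```bash
cat > h.py <<'E'
from station import arm,snapshot,camera_info,ticket
import numpy as np,cv2
from scipy.spatial.transform import Rotation as Ro
def world(u,v,z,n="top"):
    c=camera_info(n);R,t=np.array(c["R"]),np.array(c["t"])
    d=R.T@[(u-c["cx"])/c["fx"],(v-c["cy"])/c["fy"],1];o=-R.T@t
    return o+d*(z-o[2])/d[2]
def box(px,o):   # top-face corners in order: ends are edges 0-3 and 1-2 (length 0->1)
    P=np.array([world(o[0]+a/5.25,o[1]+b/5.25,.036) for a,b in px])
    L=(P[1]+P[2]-P[0]-P[3])/2
    return P.mean(0),np.arctan2(L[1],L[0]),np.linalg.norm(L)
LEFT=box([(115,90),(293,103),(287,213),(106,198)],(239,165))
RIGHT=box([(180,235),(155,62),(257,50),(283,222)],(408,159))
def down(yaw): # tool x along yaw, z down
    x=np.array([np.cos(yaw),np.sin(yaw),0]);z=np.array([0,0,-1.])
    return Ro.from_matrix(np.c_[x,np.cross(z,x),z]).as_quat()
def up(s,phi): # tool x (s=+1) or -x (s=-1) up, fingers pointing horizontally to phi
    x=np.array([0,0,s*1.]);z=np.array([np.cos(phi),np.sin(phi),0])
    return Ro.from_matrix(np.c_[x,np.cross(z,x),z]).as_quat()
def ups(s):
    q0=np.array(arm.read_joint_positions());r=[]
    for h in(.3,.38):
     for gx in(.45,.55,.65):
      for gy in(-.25,-.1,.05,.2):
       for phi in np.arange(-np.pi,np.pi,np.pi/8):
        g=np.array([gx,gy,h]);o=up(s,phi);p=g-.054*np.array([np.cos(phi),np.sin(phi),0])
        q=arm.ik(p,o)
        if q is not None:r.append((np.abs(np.array(q)-q0).max(),g,phi,q))
    r.sort(key=lambda a:a[0]);return r
E
python3 - <<'E'
from h import *
np.set_printoptions(precision=3,suppress=True)
for n,(c,a,l) in(("L",LEFT),("R",RIGHT)):
    print(n,c,a,l)
    for k in(0,np.pi):
        print(arm.ik([c[0],c[1],.079],down(a+k)))
for s in(1,-1):
    r=ups(s);print(s,len(r))
    for x in r[:4]:print(x[0],x[1],x[2],np.array(x[3]))
E
```

```text
L [0.532 0.169 0.036] -1.6477032558907996 0.06280968867447502
[ 0.281  1.117 -1.154  1.865  1.205  1.075  1.672]
[-0.228  0.793 -0.186  1.881  0.282  0.492 -0.686]
R [ 0.547 -0.148  0.036] 0.14805997668282322 0.060904760668197826
[ 0.209  0.794  0.025  1.863 -0.039  0.486 -1.161]
[ 0.571  0.865 -0.565  1.851  0.74   0.649  1.27 ]
1 221
0.7087504235929258 [ 0.45 -0.25  0.3 ] 1.5707963267948966 [ 1.177  1.049 -0.671  1.43  -0.647  1.806  0.668]
0.7348014528776041 [ 0.55 -0.25  0.3 ] 1.5707963267948966 [ 1.029  1.133 -0.67   1.178 -0.712  1.838  0.536]
0.740064696627613 [ 0.45 -0.1   0.3 ] 1.9634954084936211 [ 0.924  1.031 -0.722  1.538 -0.562  1.808  0.7  ]
0.7752865930666364 [0.65 0.05 0.38] 1.9634954084936211 [ 0.546  1.1   -0.788  1.051 -0.766  1.79   0.334]
-1 217
1.276807403545155 [ 0.55 -0.25  0.3 ] -2.356194490192345 [-0.162  1.064  0.428  1.259  0.826  1.906 -0.699]
1.2869079553541767 [ 0.55 -0.25  0.38] -2.356194490192345 [-0.172  0.974  0.458  1.224  0.89   1.959 -0.579]
1.2937919390000243 [ 0.65 -0.25  0.3 ] -2.356194490192345 [-0.179  1.286  0.736  0.798  0.681  1.981 -0.349]
1.2944164590481386 [ 0.45 -0.25  0.38] -2.356194490192345 [-0.18   0.822  0.391  1.574  0.887  1.874 -0.792]
```

```bash
cat >> h.py <<'E'
def pick(c,yaw):
    o=down(yaw)
    arm.movep([c[0],c[1],.25],o);arm.move_gripper(.8,40)
    arm.line_to([c[0],c[1],.079],.12);arm.move_gripper(0.,60)
    print("grip",arm.read_opening(),arm.read_finger_force())
    arm.line_to([c[0],c[1],.32],.15)
def show(s,name,i=0):
    r=ups(s);d,g,phi,q=r[i];print(len(r),d,g,phi)
    arm.move_j(q);arm.pause(.3)
    ims=[]
    for n in("top","scene"):
        c=camera_info(n);X=np.array(c["R"])@(g+[0,0,.03])+c["t"];u=c["cx"]+c["fx"]*X[0]/X[2];v=c["cy"]+c["fy"]*X[1]/X[2]
        im=cv2.getRectSubPix(snapshot(n),(120,120),(float(u),float(v)));ims.append(cv2.resize(im,(400,400),interpolation=cv2.INTER_CUBIC))
    cv2.imwrite(f"pics/{name}.png",np.hstack(ims));print(arm.read_opening(),arm.read_finger_force(),arm.read_time())
E
python3 - <<'E'
from h import *
c,a,_=LEFT
pick(c,a+np.pi);show(1,"L1")
E
```

```text
grip 0.4115983610205 61.12511694431305
221 0.8912823895169499 [0.65 0.2  0.3 ] 2.356194490192345
0.41204322233382884 60.71641534566879 8.3
```

View pics/L1.png

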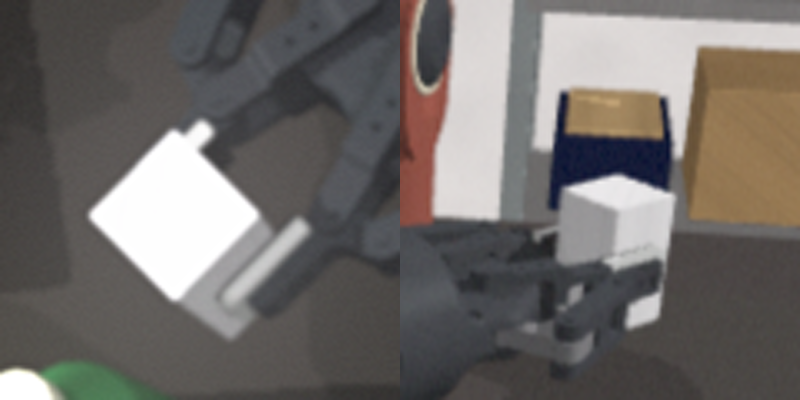

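The left piece is held with one end up at crop (175,215). That end is plain in both views, so I'll turn the other end up.

Run:
```python
from h import *
c,a,_=LEFT
arm.movep([c[0],c[1],.36],down(a+np.pi));show(-1,"L2")
```

```text
218 0.7490251852479353 [0.45 0.05 0.3 ] -1.5707963267948966
0.41109585490167894 60.65503567457199 10.4083
```

View pics/L2.png

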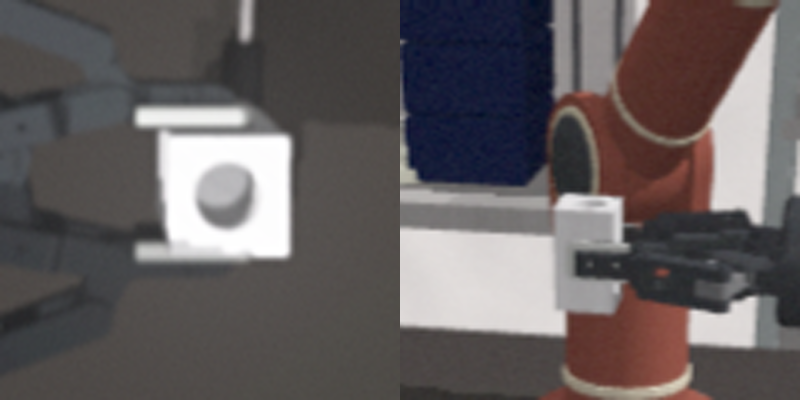

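The hole is up (top-view crop at (225,195)), the piece is vertical in the scene view, and it is held at about 0.3 m, clear of everything.

Run:
```python
from h import *
arm.pause(.5);print(arm.read_tool_pos(),np.abs(arm.read_dq()).max(),arm.read_finger_force());print(ticket.finish_job())
```

```text
[0.44997295 0.10407938 0.29994401] 0.0018676240633258919 60.65433472394943
the job is handed in; nothing more can be done
None
```

The job is handed in: the drilled spacer (the left one) is held steady hole-up about 0.30 m above the bench, touching nothing else; I did not touch the blank or, as far as I saw, disturb the bystanders, though I took no last picture to check them.

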